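Roll a brass ring tube between the bench centres

ROBOT

A 6-joint arm with a two-finger parallel gripper is mounted at the origin on a cart in front of the work surface, level with it; the furniture and walls round the work are solid. World frame = base frame: x ahead of the robot, y to its left, z up, the work surface at z = 0. Lengths are in m, angles in rad, forces in N, time in s.
With the tool pointing down it reaches from about 0.275 to 0.975 m from the base axis. Payload 8.4 kg.
Tool frame: the origin (TCP) lies at the very end of the fingers, on their centre line; the grasp point (between the pads) lies env.grip_depth behind it (env.grip_depth is the distance from the TCP to the grasp point, in m); z points along the fingers, y is the line along which they close (so a half turn about z gives the same grasp; the last joint's range is limited). The gripper opens to 92 mm and grips with 3 to 60 N. Pads are 20 mm wide; open, the fingers measure 128 mm over their backs; the gripper's body (75 mm by 189 mm) begins 69 mm behind the grasp point.
Start: joints at [-1.231, 0.353, 1.633, -0, 1.155, -0.002], TCP at [0.209, -0.589, 0.187] pointing down, gripper open.
Joint ranges: [-2.63, 2.63], [-0.92, 2.1], [0.06, 2.66], [-1.3, 4.44], [0, 2.69], [-3.02, 3.02]. Speed limits (rad/s): [2.22, 2.22, 2.79, 3.14, 3.14, 3.14].

INTERFACE

Orientations are given as [roll, pitch, yaw] about the fixed x, y, z axes, in that order (R = Rz(yaw) Ry(pitch) Rx(roll)).
In Python, from cell import env gives the robot as it stands. The module is installed in compiled form; this text tells all that it offers.
- The arm moves only by the tool step_arm, never from a script. Its argument "targets" is a list of rows, each a list of 6 numbers: the shift along the tool's x, y, z in m, then the turn, a rotation vector about the tool's x, y, z in degrees. In form: [[tx, ty, tz, rx, ry, rz], ...]. A call has 1 to 10 rows; each row is the pose to reach, as a shift and turn from the pose commanded when the call began, along the tool's axes at that moment; what a row does not reach only later rows make up. A row lasts 1/10 s, in which the tool goes at most 50 mm and 8.59 degrees, less where a joint would pass 70% of its speed; a pose out of reach is approached as far as the arm can. A call with a gripper value outside its range is refused whole. "gripper" is the finger opening in m, from 0 to 0.0919, set as the call begins (left out, the last holds). The fingers move at their own pace and stop on an object; the grip force is fixed at half the most. Time passes only in rows, so rows that repeat a pose let the fingers close. It gives the time, the measured TCP pose, the force, the opening and the grip force at its end, in the units of the state.
- env.get_obs(): the state, without advancing time (a new reading comes with each control period).
- env.grab_frame(name): name is "scene" or "top"; returns a dict with "pixels" (480x640x3 uint8, red, green, blue), "mtx" (3x3 intrinsics, pixels), "cam_to_world" (4x4, takes a point from camera to world coordinates). Camera axes: x right, y down, z forward; pixel columns grow to the right and rows downward; lengths in m; the calibration is good to about 2 mm. A picture is of the moment at which its call begins. There is no depth.
- env.finish_job(): hands the job in; it is judged then, once.
Trained networks look in a picture, given as the dict that the camera call returned (one of the last four; its "shot" number tells which), for a name from the list of things; names that differ only in an ending like _2 or _b are one class to them, and where a whole thing is asked for, a point or a joint stands for the part that bears it (a point fixed in the world has none). Each returns a list of dicts, best first, with "conf" (0 to 1); they miss things now and then, are a little off and sometimes report something else, mostly with a low value. They report only what shows in the picture. A call takes as long as a camera call. They do not tell look-alikes from the thing itself.
- env.masks_of(picture, label): "region" (480x640 bool, what is visible of it) and "extent" ([left, top, width, height] in pixels, round what is visible of it).
The state is a dict: "t": time; "qpos": joint angles; "dq": joint speeds; "joint_torque": joint torques, N m; "tool_pos": TCP position; "eef_rot": TCP orientation; "wrist_force": force on the tool from outside, world axes, zero at the start; "ft_torque": the same for the moment, N m; "width": finger opening in m; "finger_force": force on a finger pad.
Only numpy, scipy, OpenCV 4.12 (cv2) and the standard library are available. Lean on these libraries where they do the work, as an engineer would, in place of code of your own. Each camera call takes 0.05 s, during which the arm holds its last target. There are 200 camera calls.

TASK

Load the brass ring tube into the bench centres with your fingertips only - it must never be gripped or lifted. Push gently sideways on its top, in as many strokes as you need, so that it rolls across the bed and comes to rest lying along the red engraved line; only then push the sliding tailstock from behind until its point seats in the tube's end and the tube is held between both points with no end play. Leave the ring blanks and tools around it as they lie.

Things in the scene. Friction and masses are not known exactly. Their poses are not given: they have to be found in the camera images.
- bench_centres: Bench centres: dark green base with a bright flat bed, fixed on the bench. Origin at bench level under the middle of the red engraved line, which runs along its y axis at x = 0. Base spans x = -117 to +45, y = -150 to +92 mm. Bed top at z = 12 mm; rails 4 mm high along the edges x = -114 and +42 mm. Headstock block, 36 x 24 x 23 mm high, at y = +63 to +87 mm; the tailstock slides at the -y end.
- line_mid (a point): Middle of the red line on the bed's top; axes as the bench centres'. The line is 2.4 mm wide and runs from y = -75 to +49 mm. On the bed the tube rolls without slipping: under a fingertip drawn lightly across its very top it rolls half as far as the fingertip moves. A tip that pushes on its side at mid-height also rolls it; a tip on its upper flank, between the two, wedges.
- head_tip (a point): Tip of the headstock's fixed steel cone, 10 mm above the bed, at y = +50 mm of the bench centres; it points to -y. The cone is 6 mm thick at the tip and 18 mm thick 12 mm behind it.
- tailstock (a joint): Slide of the tailstock along the bench centres' +y, in m: 0 to 0.008 at the start (drawn back), at most 0.060; about 0.0515 when both cones are seated in the tube. It takes about 2 N to slide, and stays where it is left.
- tail_push (a point): Middle of the flat rear face of the sliding tailstock, facing -y of the bench centres, 11.5 mm above the bed; moves with it; axes as the bench centres'. The tailstock is a green block 36 wide (x), 36 long (y), 23 mm high, with a brass knob on top (to 31 mm). Its cone, shaped as the headstock's and at its height, points to +y, the tip 48 mm ahead of this face.
- tube_mid (a point): Centre of the loose brass tube: 20 mm thick, 100 mm long along this point's y (x and z turn as it rolls), bore 16 mm, 90 g, lying 40 to 75 mm from the line on its -x side, within 0.05 rad of parallel, endwise between the two cone tips, centre 10 mm above the bed. It rolls easily and stops when a slow push ends. Held between both points its centre is at y = +11 mm of the bench centres.
- ring_blank1: Loose brass ring, 20 mm across, 5 mm high, lying on the bench beyond the headstock; leave alone.
- ring_blank2: A second such ring, beside it; leave alone.
- saw_frame: Piercing saw with a wooden handle, 105 x 270 x 28 mm, at the far right; leave alone.
- blue_pliers: Blue-handled pliers, 43 x 133 x 11 mm, at the left; leave alone.
- brass_bangle: Brass bangle, 57 x 63 x 12 mm, at the left behind; leave alone.
- centre_punch: Grey steel centre punch, 9 x 100 x 9 mm, lying on the bench beyond the headstock; leave alone.
- pencil: Green pencil, 7 x 123 x 7 mm, at the left front; leave alone.
Not all that is in view belongs to the job. Of the things that look like the part that bears tube_mid, the larger one is meant.

How it is judged:
By the outcome, as a careful person would: the job done as asked, in the order asked, and still so for the second after the job is handed in, with the robot touching nothing.
It also fails if it takes over 64 s, if anything falls off the work surface, if the arm or the gripper's body presses on something with over 40 N, if the wrist force passes 120 N, or if a joint passes its speed limit or range.

## Working session

There is one attempt and no reset: what is moved stays moved. The work goes in short steps, Python scripts to look and compute and a tool call to move; the robot and the scene stay as the last step left them, time stands still between calls to the robot, and variables do not carry over. Pictures are saved under pics/ and viewed, at most 10 in all, crops included, and the job is handed in when it is done.

Besides the shell and the picture viewer there is one more tool, called by a JSON object that holds its "api" and its "payload". step_arm: Moves the arm, as the interface text tells. Its arguments: {"type":"object","properties":{"targets":{"type":"array"},"gripper":{"type":"number"}},"required":["targets"]}

```bash
mkdir -p pics; python3 - <<'E'
from cell import env
import cv2,numpy as np,pickle
o=env.get_obs();print({k:np.round(v,3).tolist() for k,v in o.items()},env.grip_depth)
for n in("scene","top"):
    f=env.grab_frame(n);pickle.dump(f,open(n+'.pkl','wb'));cv2.imwrite(f'pics/{n}0.png',f['pixels'][:,:,::-1])
    print(n,f['mtx'].tolist(),np.round(f['cam_to_world'],4).tolist())
    for l in("bench_centres","tube_mid","tailstock"):
        print(l,[(round(m['conf'],2),m['extent']) for m in env.masks_of(f,l)])
E
```

```text
{'t': 0.0, 'qpos': [-1.231, 0.354, 1.634, -0.0, 1.155, -0.002], 'dq': [0.001, -0.002, -0.002, 0.002, -0.002, -0.0], 'joint_torque': [-0.003, -59.385, -33.422, 0.07, 0.023, -0.0], 'tool_pos': [0.209, -0.588, 0.186], 'eef_rot': [-3.14, 0.0, 0.342], 'wrist_force': [-0.663, -0.503, 0.631], 'ft_torque': [0.078, -0.036, 0.03], 'finger_force': 0.0, 'width': 0.092} 0.0187
scene [[553.6876710200368, 0.0, 313.4085276811312], [0.0, 553.6876710200368, 245.88711845217688], [0.0, 0.0, 1.0]] [[-0.5394, -0.4214, 0.7291, -0.5807], [-0.8419, 0.2858, -0.4577, 0.5825], [-0.0155, -0.8607, -0.5089, 0.8205], [0.0, 0.0, 0.0, 1.0]]
bench_centres [(0.56, [274.9, 242.7, 41.5, 35.5])]
tube_mid []
tailstock []
top [[442.0584582792429, 0.0, 317.81400772551217], [0.0, 442.0584582792429, 237.31589458685022], [0.0, 0.0, 1.0]] [[0.003, -0.9975, 0.071, 0.4447], [-0.9999, -0.004, -0.0146, -0.0753], [0.0148, -0.071, -0.9974, 1.0674], [0.0, 0.0, 0.0, 1.0]]
bench_centres [(0.88, [292.5, 196.0, 102.5, 76.9]), (0.65, [138.3, 209.7, 42.4, 22.5])]
tube_mid [(0.91, [315.7, 230.6, 44.0, 11.9]), (0.65, [356.2, 302.3, 31.7, 10.4]), (0.63, [456.3, 207.3, 48.4, 106.2])]
tailstock [(0.5, [364.3, 212.2, 23.9, 19.5])]
```

View pics/scene0.png

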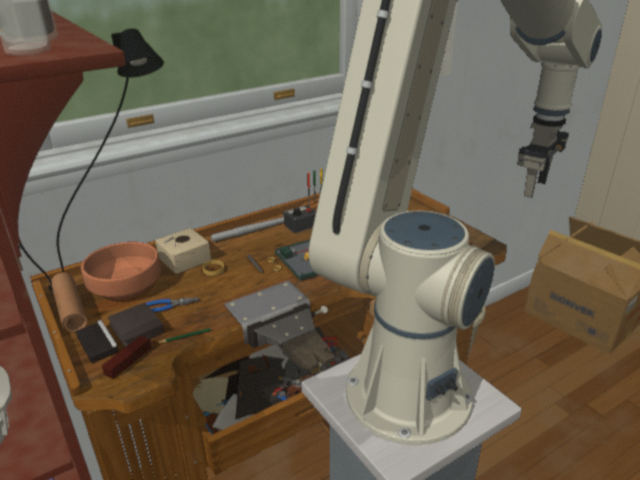

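```bash
python3 -c "
import cv2
i=cv2.imread('pics/top0.png')[180:330,270:470];cv2.imwrite('pics/top0c.png',cv2.resize(i,None,fx=4,fy=4,interpolation=cv2.INTER_CUBIC))"
```

```text
(no output)
```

View pics/top0c.png

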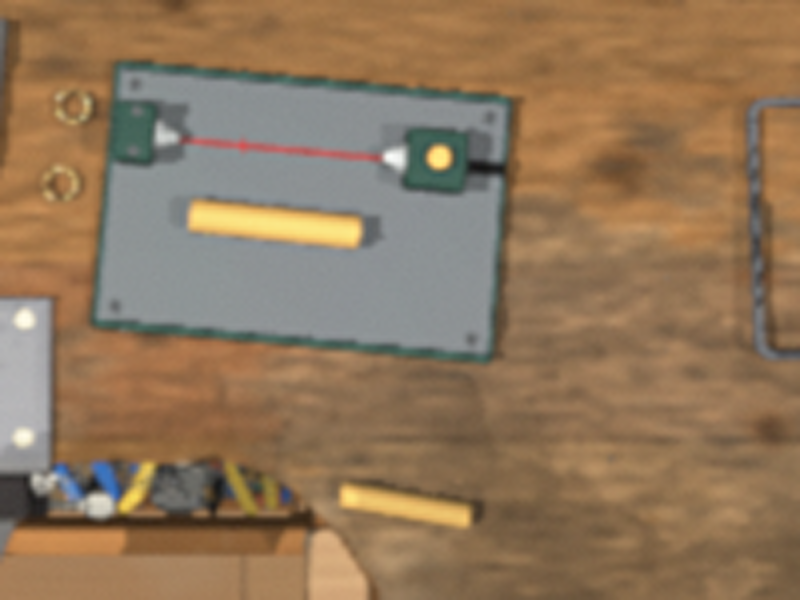

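Could be taken for the tube:
- the tube on the bed, top pixel about (339,236), 44 px long
- a smaller, thinner tube on the bench front, about (372,306), 32 px long
- the saw's frame, about (480,260)

The tube on the bed is the larger one and lies 40–75 mm from the line on its -x side, so I choose it. The crop confirms it: line from crop (185,142) to (385,157), tube at (275,223), tailstock at (437,158).

```bash
cat > h.py <<'E'
import numpy as np,cv2,pickle
from scipy.optimize import least_squares
def back(f,uv,z):
    T=f['cam_to_world'];d=np.c_[np.asarray(uv,float).reshape(-1,2),np.ones(len(np.asarray(uv).reshape(-1,2)))]@np.linalg.inv(f['mtx']).T@T[:3,:3].T
    return (T[:3,3]+d*((z-T[2,3])/d[:,2])[:,None])[:,:2]
def line(p):
    c=p.mean(0);d=np.linalg.svd(p-c)[2][0];d=d*np.sign(d[1]);return c,np.arctan2(-d[0],d[1]),(p-c)@d
def redpix(f):
    p=f['pixels'].astype(int);m=(p[...,0]-np.maximum(p[...,1],p[...,2]))>50
    m[:190]=0;m[280:]=0;m[:,:290]=0;m[:,400:]=0
    return np.argwhere(m)[:,::-1]
def tubepix(f,lo=(310,205),hi=(365,255)):
    p=f['pixels'].astype(int);m=(p[...,0]-p[...,2])>60;m&=(p[...,1]-p[...,2])>40
    k=np.zeros_like(m);k[lo[1]:hi[1],lo[0]:hi[0]]=1
    n,l,s,c=cv2.connectedComponentsWithStats((m&k).astype(np.uint8));i=1+np.argmax(s[1:,4])
    return np.argwhere(l==i)[:,::-1]
def bench(O,yaw,p):
    d=np.asarray(p)-O;c,s=np.cos(yaw),np.sin(yaw);return np.c_[d@[c,s],d@[-s,c]]
E
python3 - <<'E'
from h import *
f=pickle.load(open('top.pkl','rb'))
crop=lambda a:np.array(a)/4+[270,180]-.375
C=back(f,crop([(117,65),(512,98),(490,360),(93,325)]),.012)
M=np.array([(45,92),(45,-150),(-117,-150),(-117,92)])/1e3
def res(q):
    c,s=np.cos(q[2]),np.sin(q[2]);return (q[:2]+M@np.array([[c,s],[-s,c]])-C).ravel()
r=least_squares(res,[.45,-.1,0]);print('corners',r.x,np.round(r.fun*1e3,1))
R=redpix(f);c,y,t=line(back(f,R,.012));print('red',len(R),c,y,t.min(),t.max())
print('red ctr in bench(corner fit)',bench(r.x[:2],r.x[2],c)*1e3)
P=tubepix(f);c,y,t=line(back(f,P,.022));print('tube',len(P),c,y,t.min(),t.max(),bench(r.x[:2],r.x[2],c)*1e3,y-r.x[2])
# headstock, knob
print(bench(r.x[:2],r.x[2],back(f,crop([(438,157)]),.043))*1e3,'tail rear',bench(r.x[:2],r.x[2],back(f,crop([(467,145),(465,191)]),.035))*1e3,'head far/near',bench(r.x[:2],r.x[2],back(f,crop([(112,130),(155,132)]),.035))*1e3)
E
```

```text
corners [ 0.57013275 -0.1310724  -0.08397729] [ 2.9  1.7  1.4 -1.2 -2.3 -2.3 -2.1  1.9]
red 362 [ 0.47811369 -0.09095004] 1.073582877205004 -0.20228865747938943 0.07015096054619946
red ctr in bench(corner fit) [[-95.06019823  32.26253327]]
tube 338 [ 0.52366479 -0.13890652] -0.10104150950786228 -0.05026850681477164 0.05060087810349262 [[-45.6470949  -11.70417909]] -0.017064224404621187
[[  -0.1099402  -102.64282966]] tail rear [[   9.49960905 -120.29391908]
 [ -17.72411819 -121.18272077]] head far/near [[-0.18066288 88.58222342]
 [ 0.88155922 63.32524377]]
```

```bash
cat >> h.py <<'E'
O0=np.array([.57013,-.13107]);Y0=-.084
def redline(f):
    R=redpix(f);w=back(f,R,.012);b=bench(O0,Y0,w);k=(abs(b[:,0])<.008)&(b[:,1]>-.065)&(b[:,1]<.045)
    return line(w[k]),k.sum()
E
python3 - <<'E'
from h import *
f=pickle.load(open('top.pkl','rb'))
(c,y,t),n=redline(f);print(n,c,y,t.min(),t.max(),bench(O0,Y0,c)*1e3)
E
```

```text
70 [ 0.56944697 -0.14262214] -0.08685224084949196 -0.05206793694382212 0.05415673942092982 [[  0.28861464 -11.56871925]]
```

{"api": "step_arm", "payload": {"targets": [[0.414, -0.332, 0, 0, 0, 24.57], [0.414, -0.332, 0, 0, 0, 24.57], [0.414, -0.332, 0, 0, 0, 24.57], [0.414, -0.332, 0, 0, 0, 24.57], [0.414, -0.332, 0, 0, 0, 24.57], [0.414, -0.332, 0, 0, 0, 24.57], [0.414, -0.332, 0, 0, 0, 24.57], [0.414, -0.332, 0, 0, 0, 24.57], [0.414, -0.332, 0, 0, 0, 24.57], [0.414, -0.332, 0, 0, 0, 24.57]], "gripper": 0.056}}

```text
t: 1.4
tool_pos: [0.4728, -0.1619, 0.1869]
eef_rot: [3.141, -0.001, -0.087]
wrist_force: [0.6, 0.2, -0.7]
width: 0.0558
finger_force: 0.0
```

```bash
cat >> h.py <<'E'
O=np.array([.5704,-.1311]);Y=-.0868
def state(env):
    o=env.get_obs();print('t',round(o['t'],2),'bench mm',np.round(bench(O,Y,o['tool_pos'][:2])*1e3,1),'z',round(o['tool_pos'][2]*1e3,1),'rpy',np.round(o['eef_rot'],4),'F',np.round(o['wrist_force'],1),'w',round(o['width'],4));return o
E
python3 -c "
from cell import env
from h import *
state(env)"
```

```text
t 1.4 bench mm [[-94.6 -39.2]] z 186.9 rpy [ 3.1414e+00 -8.0000e-04 -8.7100e-02] F [ 0.6  0.2 -0.7] w 0.0558
```

{"api": "step_arm", "payload": {"targets": [[0.012, -0.027, 0.03, 0, 0, 0], [0.012, -0.027, 0.08, 0, 0, 0], [0.012, -0.027, 0.13, 0, 0, 0], [0.012, -0.027, 0.15, 0, 0, 0], [0.012, -0.027, 0.15, 0, 0, 0], [0.012, -0.027, 0.15, 0, 0, 0]]}}

```text
t: 2.0
tool_pos: [0.4866, -0.1381, 0.0371]
eef_rot: [-3.142, -0.0, -0.087]
wrist_force: [-0.1, -0.5, 0.3]
width: 0.0557
finger_force: 0.0
```

```bash
python3 -c "
from cell import env
from h import *
state(env)"
```

```text
t 2.0 bench mm [[-82.9 -14.2]] z 37.1 rpy [-3.1416 -0.     -0.0871] F [-0.1 -0.5  0.3] w 0.0557
```

{"api": "step_arm", "payload": {"targets": [[0.004, -0.002, 0.012, 0, 0, 0], [0.006, -0.002, 0.019, 0, 0, 0], [0.009, -0.002, 0.019, 0, 0, 0], [0.012, -0.002, 0.019, 0, 0, 0], [0.015, -0.002, 0.019, 0, 0, 0], [0.018, -0.002, 0.019, 0, 0, 0], [0.021, -0.002, 0.019, 0, 0, 0], [0.024, -0.002, 0.019, 0, 0, 0], [0.027, -0.002, 0.019, 0, 0, 0], [0.03, -0.002, 0.019, 0, 0, 0]]}}

```text
t: 3.0
tool_pos: [0.5165, -0.1386, 0.0176]
eef_rot: [-3.142, -0.0, -0.087]
wrist_force: [0.2, -0.3, -0.5]
width: 0.0561
finger_force: 0.0
```

{"api": "step_arm", "payload": {"targets": [[0.003, 0, 0, 0, 0, 0], [0.006, 0, 0, 0, 0, 0], [0.009, 0, 0, 0, 0, 0], [0.012, 0, 0, 0, 0, 0], [0.015, 0, 0, 0, 0, 0], [0.018, 0, 0, 0, 0, 0], [0.02, 0, 0, 0, 0, 0], [0.022, 0, 0, 0, 0, 0], [0.023, 0, 0, 0, 0, 0], [0.024, 0, 0, 0, 0, 0]]}}

```text
t: 4.0
tool_pos: [0.5402, -0.1407, 0.0176]
eef_rot: [3.142, 0.0, -0.087]
wrist_force: [-0.1, 0.1, 0.1]
width: 0.0563
finger_force: 0.0
```

```bash
python3 -c "
from cell import env
from h import *
state(env)
f=env.grab_frame('top');pickle.dump(f,open('top1.pkl','wb'))
cv2.imwrite('pics/t1.png',cv2.resize(f['pixels'][180:330,270:470,::-1],None,fx=4,fy=4,interpolation=2))"
```

```text
t 4.0 bench mm [[-29.3 -12.1]] z 17.6 rpy [ 3.1416e+00  1.0000e-04 -8.7000e-02] F [-0.1  0.1  0.1] w 0.0563
```

View pics/t1.png

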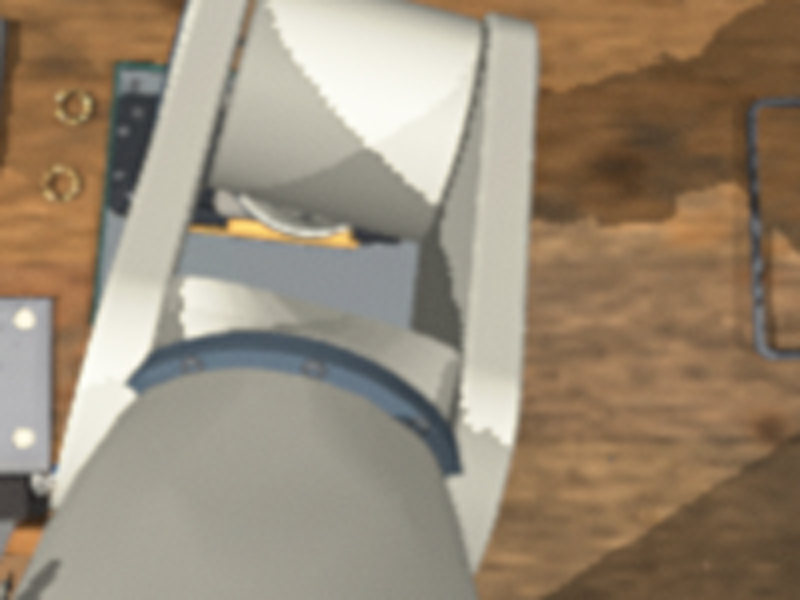

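```bash
python3 - <<'E'
from h import *
from cell import env
f=pickle.load(open('top1.pkl','rb'));f0=pickle.load(open('top.pkl','rb'))
T=np.linalg.inv(f['cam_to_world'])
def pr(p,T,K):
    q=K@(T[:3,:3]@p+T[:3,3]);return q[:2]/q[2]
print(np.abs(f['cam_to_world']-f0['cam_to_world']).max())
for p in([.5402,-.1407,.0176],[.5402,-.1407,.1]):print((pr(np.array(p),T,f['mtx'])-[270,180])*4)
for ff in(f0,f):
  P=tubepix(ff);print(len(P),[(u-270)*4 for u in(P[:,0].min(),P[:,0].max())],[( v-180)*4 for v in(P[:,1].min(),P[:,1].max())])
s=env.grab_frame('scene');cv2.imwrite('pics/s1.png',cv2.resize(s['pixels'][220:370,200:400,::-1],None,fx=4,fy=4,interpolation=2))
E
```

```text
0.0
[275.24423414 194.94516952]
[284.56033875 181.41523221]
338 [np.int64(188), np.int64(356)] [np.int64(200), np.int64(244)]
98 [np.int64(192), np.int64(352)] [np.int64(220), np.int64(244)]
```

View pics/s1.png

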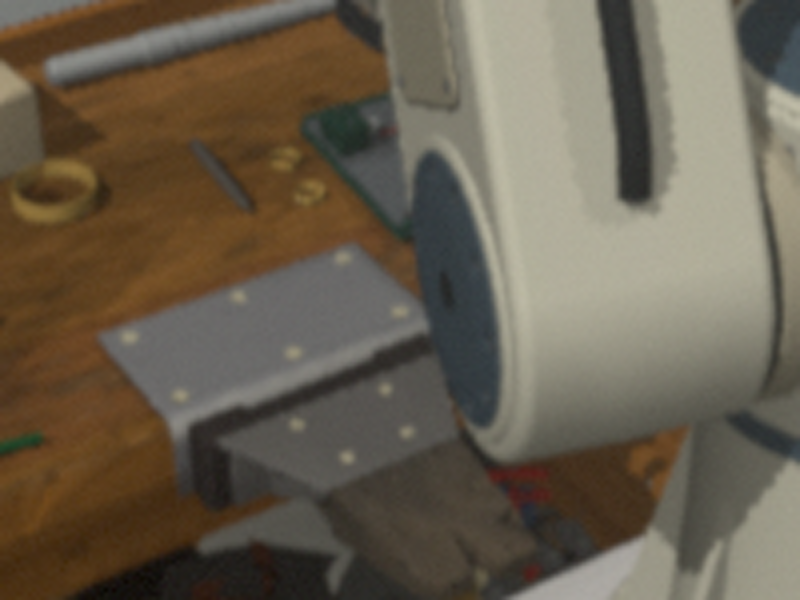

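{"api": "step_arm", "payload": {"targets": [[0, 0, -0.01, 0, 0, 0], [0, 0, -0.03, 0, 0, 0], [0, 0, -0.07, 0, 0, 0], [0, 0.03, -0.11, 0, 0, 0], [0, 0.08, -0.13, 0, 0, 0], [0, 0.13, -0.13, 0, 0, 0], [0, 0.18, -0.13, 0, 0, 0], [0, 0.22, -0.13, 0, 0, 0], [0, 0.22, -0.13, 0, 0, 0]]}}

```text
t: 5.0
tool_pos: [0.5204, -0.3648, 0.1485]
eef_rot: [3.139, -0.001, -0.091]
wrist_force: [0.4, 0.5, 0.1]
width: 0.0561
finger_force: 0.0
```

```bash
cat >> h.py <<'E'
def tube(f):
    P=tubepix(f,(300,195),(375,262));w=back(f,P,.022);c,y,t=line(w);b=bench(O,Y,w)
    print('tube n',len(P),'c mm',np.round(bench(O,Y,c)*1e3,1),'dyaw',round(y-Y,4),'ends',np.round([t.min()*1e3,t.max()*1e3],1),'x range',np.round([b[:,0].min()*1e3,b[:,0].max()*1e3],1))
E
python3 -c "
from cell import env
from h import *
state(env)
f=env.grab_frame('top');pickle.dump(f,open('top2.pkl','wb'));tube(f);tube(pickle.load(open('top.pkl','rb')))
cv2.imwrite('pics/t2.png',cv2.resize(f['pixels'][180:330,270:470,::-1],None,fx=4,fy=4,interpolation=2))"
```

```text
t 5.0 bench mm [[ -29.6 -237.2]] z 148.5 rpy [ 3.1394e+00 -1.4000e-03 -9.0800e-02] F [0.4 0.5 0.1] w 0.0561
tube n 339 c mm [[-45.9 -11.8]] dyaw -0.0148 ends [-50.3  50.8] x range [-55.7 -36.1]
tube n 338 c mm [[-45.9 -11.8]] dyaw -0.0142 ends [-50.3  50.6] x range [-55.7 -36.1]
```

View pics/t2.png

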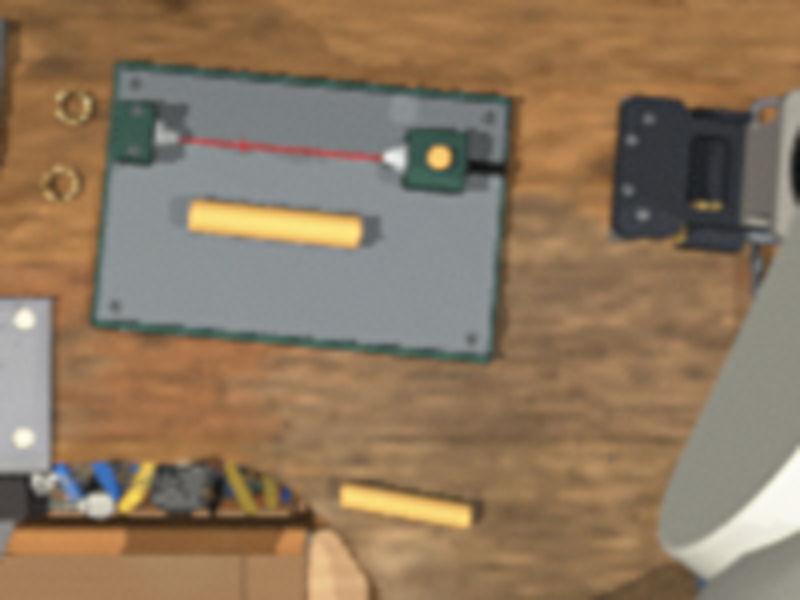

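```bash
python3 - <<'E'
from h import *
from cell import env
o=env.get_obs();s=env.grab_frame('scene');f=pickle.load(open('top2.pkl','rb'))
def pr(p,f):
    T=np.linalg.inv(f['cam_to_world']);q=f['mtx']@(T[:3,:3]@p+T[:3,3]);return q[:2]/q[2]
p=np.array(o['tool_pos'])
for h in(0,.088,.2):print(h,(pr(p+[0,0,h],f)-[270,180])*4,pr(p+[0,0,h],s))
# projections of bench features in the scene view
def w(x,y,z):
    c,sn=np.cos(Y),np.sin(Y);return np.array([O[0]+x*c-y*sn,O[1]+x*sn+y*c,z])
for n,q in dict(c1=(.045,.092,.012),c2=(-.117,.092,.012),c3=(-.117,.092,0),c4=(-.117,-.15,.012),c5=(.045,-.15,.012),tubeL=(-.046,.039,.022),tubeR=(-.046,-.062,.022),head=(0,.05,.022)).items():print(n,(pr(w(*q),s)-[200,180])*4,pr(w(*q),s))
cv2.imwrite('pics/s2.png',cv2.resize(s['pixels'][180:330,200:400,::-1],None,fx=4,fy=4,interpolation=2))
E
```

```text
0 [713.05881746 211.92269073] [387.79284081 191.37920965]
0.088 [770.4161701  196.94248048] [389.47289726 162.42332748]
0.2 [863.44772659 172.64511996] [391.7586542  123.02815803]
c1 [299.25269527 277.11416177] [274.81317382 249.27854044]
c2 [400.82614129 388.16095363] [300.20653532 277.04023841]
c3 [401.33052468 403.33063658] [300.33263117 280.83265914]
c4 [710.94061573 294.48629462] [377.73515393 253.62157366]
c5 [592.11204673 196.7141372 ] [348.02801168 229.1785343 ]
tubeL [423.35796316 304.80452243] [305.83949079 256.20113061]
tubeR [550.99202734 268.19551516] [337.74800684 247.04887879]
head [379.59724417 278.70562079] [294.89931104 249.6764052 ]
```

View pics/s2.png

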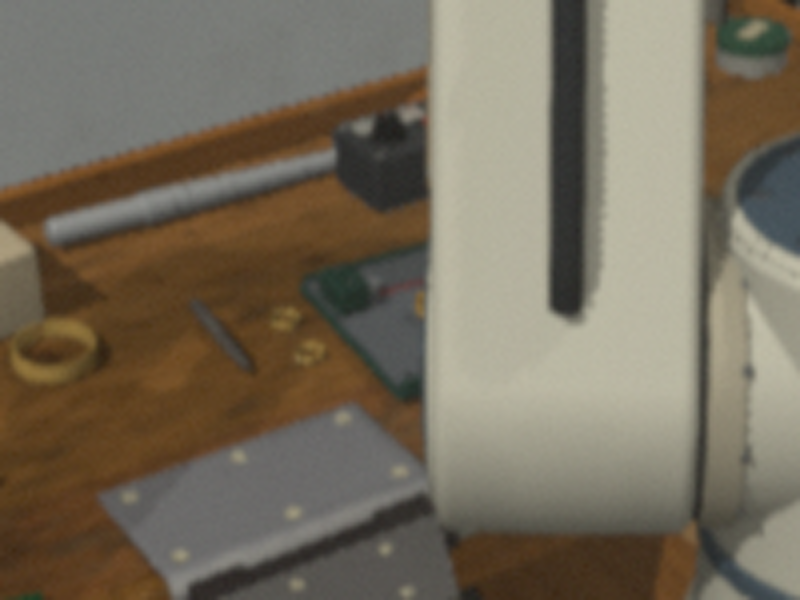

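```bash
python3 - <<'E'
from h import *
s=pickle.load(open('scene.pkl','rb'))
def pr(p,f):
    T=np.linalg.inv(f['cam_to_world']);q=f['mtx']@(T[:3,:3]@p+T[:3,3]);return q[:2]/q[2]
im=cv2.resize(s['pixels'][110:215,490:590,::-1],None,fx=5,fy=5,interpolation=2).copy()
p=np.array([.209,-.588,.186]);a=.342;ty=np.array([np.sin(a),-np.cos(a),0]);tx=np.array([np.cos(a),np.sin(a),0])
for q,c in((p,(0,0,255)),(p+.046*ty,(0,255,0)),(p-.046*ty,(255,0,0)),(p+.064*ty,(0,255,0)),(p-.064*ty,(255,0,0)),(p+.055*ty+.01*tx,(0,255,255)),(p+.055*ty-.01*tx,(255,255,0)),(p+[0,0,.088],(255,0,255))):
    u=(pr(q,s)-[490,110])*5;print(u);cv2.circle(im,tuple(int(v) for v in u),3,c,-1)
cv2.imwrite('pics/g.png',im)
E
```

```text
[216.0571212  445.44616163]
[245.95576642 414.72898618]
[184.83410543 477.5239647 ]
[257.31285997 403.06097137]
[172.23663429 490.46631471]
[232.74285548 404.20336   ]
[270.71030954 413.57233848]
[248.75537541 287.01703876]
```

View pics/g.png

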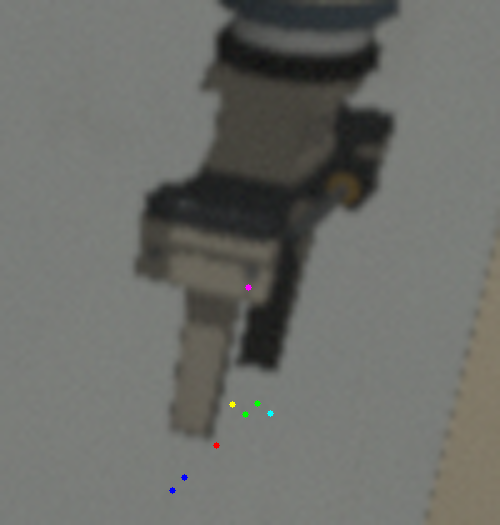

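The tips sit about 26 mm above the reported TCP: in the start picture they are at crop (193,435) and (262,365), with the predictions about 46 px lower. So the fingers passed over the tube, and I need to go lower.

{"api": "step_arm", "payload": {"targets": [[-0.025, -0.043, 0, 0, 0, 0], [-0.045, -0.088, 0, 0, 0, 0], [-0.056, -0.135, 0, 0, 0, 0], [-0.056, -0.18, 0, 0, 0, 0], [-0.056, -0.223, 0, 0, 0, 0], [-0.056, -0.223, 0.04, 0, 0, 0], [-0.056, -0.223, 0.085, 0, 0, 0], [-0.056, -0.223, 0.12, 0, 0, 0], [-0.056, -0.223, 0.135, 0, 0, 0], [-0.056, -0.223, 0.14, 0, 0, 0]]}}

```text
t: 6.1
tool_pos: [0.4829, -0.1309, 0.0061]
eef_rot: [-3.141, 0.003, -0.085]
wrist_force: [0.1, 0.8, -0.2]
width: 0.0561
finger_force: 0.0
```

```bash
python3 -c "
from cell import env
from h import *
state(env)"
```

```text
t 6.1 bench mm [[-87.2  -7.4]] z 6.1 rpy [-3.1407  0.0034 -0.0854] F [ 0.1  0.8 -0.2] w 0.0561
```

{"api": "step_arm", "payload": {"targets": [[0, 0.004, 0.005, 0, 0, 0], [0, 0.004, 0.009, 0, 0, 0], [0, 0.004, 0.012, 0, 0, 0], [0, 0.004, 0.014, 0, 0, 0], [0, 0.004, 0.014, 0, 0, 0]]}}

```text
t: 6.6
tool_pos: [0.4844, -0.1369, -0.0062]
eef_rot: [3.142, -0.0, -0.087]
wrist_force: [-0.7, -0.4, -0.3]
width: 0.0562
finger_force: 0.0
```

{"api": "step_arm", "payload": {"targets": [[0, 0, 0.001, 0, 0, 0], [0, 0, 0.002, 0, 0, 0], [0, 0, 0.003, 0, 0, 0]]}}

```text
t: 6.9
tool_pos: [0.4843, -0.1368, -0.0094]
eef_rot: [3.142, -0.0, -0.087]
wrist_force: [-0.0, -0.2, 0.1]
width: 0.0562
finger_force: 0.0
```

{"api": "step_arm", "payload": {"targets": [[0, 0, 0.001, 0, 0, 0], [0, 0, 0.002, 0, 0, 0]]}}

```text
t: 7.1
tool_pos: [0.4843, -0.1368, -0.0115]
eef_rot: [-3.142, 0.0, -0.087]
wrist_force: [-0.9, 0.1, 1.1]
width: 0.0559
finger_force: 0.0
```

{"api": "step_arm", "payload": {"targets": [[0, 0, 0.001, 0, 0, 0], [0, 0, 0.002, 0, 0, 0]]}}

```text
t: 7.3
tool_pos: [0.4843, -0.1368, -0.0135]
eef_rot: [-3.142, 0.0, -0.087]
wrist_force: [-0.5, -0.1, -0.3]
width: 0.0559
finger_force: 0.0
```

{"api": "step_arm", "payload": {"targets": [[0, 0, 0.001, 0, 0, 0], [0, 0, 0.0015, 0, 0, 0]]}}

```text
t: 7.5
tool_pos: [0.4842, -0.1368, -0.015]
eef_rot: [-3.142, 0.0, -0.087]
wrist_force: [0.8, 0.6, 0.3]
width: 0.0555
finger_force: 0.0
```

{"api": "step_arm", "payload": {"targets": [[0.003, -0.001, -0.003, 0, 0, 0], [0.007, -0.001, -0.003, 0, 0, 0], [0.011, -0.001, -0.003, 0, 0, 0], [0.015, -0.001, -0.003, 0, 0, 0], [0.018, -0.001, -0.003, 0, 0, 0], [0.021, -0.001, -0.003, 0, 0, 0], [0.024, -0.001, -0.003, 0, 0, 0], [0.027, -0.001, -0.003, 0, 0, 0], [0.03, -0.001, -0.003, 0, 0, 0], [0.033, -0.001, -0.003, 0, 0, 0]]}}

```text
t: 8.5
tool_pos: [0.5175, -0.1387, -0.012]
eef_rot: [-3.142, 0.0, -0.087]
wrist_force: [-0.5, -0.4, -1.2]
width: 0.056
finger_force: 0.0
```

{"api": "step_arm", "payload": {"targets": [[0.003, 0, 0, 0, 0, 0], [0.006, 0, 0, 0, 0, 0], [0.009, 0, 0, 0, 0, 0], [0.012, 0, 0, 0, 0, 0], [0.015, 0, 0, 0, 0, 0], [0.018, 0, 0, 0, 0, 0], [0.02, 0, 0, 0, 0, 0], [0.022, 0, 0, 0, 0, 0], [0.0235, 0, 0, 0, 0, 0], [0.0245, 0, 0, 0, 0, 0]]}}

```text
t: 9.5
tool_pos: [0.5418, -0.1408, -0.0119]
eef_rot: [3.142, -0.0, -0.087]
wrist_force: [-0.8, 0.6, 0.7]
width: 0.0561
finger_force: 0.2
```

```bash
python3 -c "
from cell import env
from h import *
state(env);f=env.grab_frame('top');tube(f);pickle.dump(f,open('top3.pkl','wb'))"
```

```text
t 9.5 bench mm [[-27.7 -12.1]] z -11.9 rpy [ 3.1416 -0.     -0.087 ] F [-0.8  0.6  0.7] w 0.0561Traceback (most recent call last):
  File "<string>", line 4, in <module>
    state(env);f=env.grab_frame('top');tube(f);pickle.dump(f,open('top3.pkl','wb'))
                                       ~~~~^^^
  File "h.py", line 27, in tube
    P=tubepix(f,(300,195),(375,262));w=back(f,P,.022);c,y,t=line(w);b=bench(O,Y,w)
  File "h.py", line 15, in tubepix
    n,l,s,c=cv2.connectedComponentsWithStats((m&k).astype(np.uint8));i=1+np.argmax(s[1:,4])
                                                                         ~~~~~~~~~^^^^^^^^^
    return _wrapfunc(a, 'argmax', axis=axis, out=out, **kwds)
    return bound(*args, **kwds)
ValueError: attempt to get argmax of an empty sequence
```

{"api": "step_arm", "payload": {"targets": [[-0.01, 0, 0, 0, 0, 0], [-0.03, 0, -0.02, 0, 0, 0], [-0.04, 0, -0.06, 0, 0, 0], [-0.04, 0.04, -0.1, 0, 0, 0], [-0.04, 0.09, -0.11, 0, 0, 0], [-0.04, 0.14, -0.11, 0, 0, 0], [-0.04, 0.18, -0.11, 0, 0, 0], [-0.04, 0.2, -0.11, 0, 0, 0]]}}

```text
t: 10.35
tool_pos: [0.4834, -0.3399, 0.0984]
eef_rot: [3.14, -0.001, -0.089]
wrist_force: [0.8, 0.3, 0.4]
width: 0.056
finger_force: 0.0
```

```bash
python3 -c "
from cell import env
from h import *
state(env);f=env.grab_frame('top');pickle.dump(f,open('top3.pkl','wb'))
cv2.imwrite('pics/t3.png',cv2.resize(f['pixels'][180:330,270:470,::-1],None,fx=4,fy=4,interpolation=2))
tube(f)"
```

```text
t 10.35 bench mm [[ -68.6 -215.5]] z 98.4 rpy [ 3.1404e+00 -8.0000e-04 -8.9200e-02] F [0.8 0.3 0.4] w 0.056
tube n 332 c mm [[ -7.2 -12.4]] dyaw -0.0023 ends [-50.8  50.3] x range [-16.6   2. ]
```

View pics/t3.png

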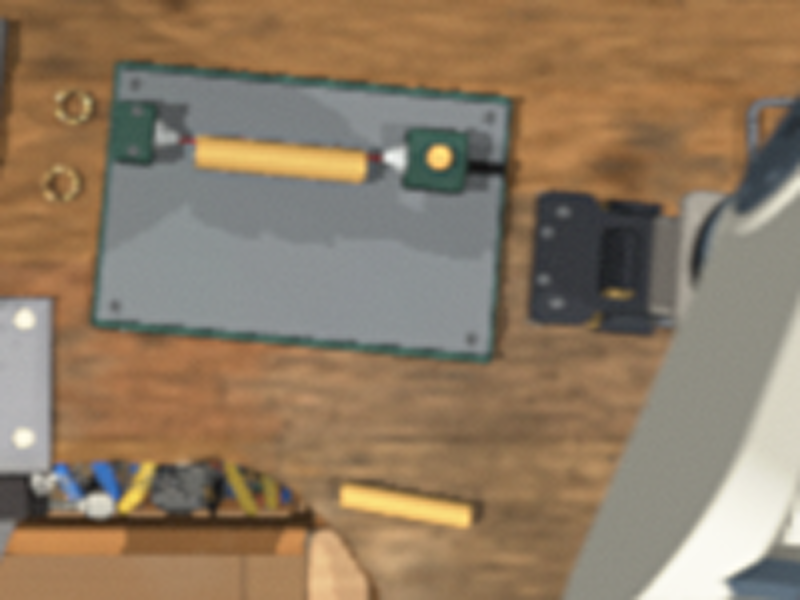

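{"api": "step_arm", "payload": {"targets": [[0.005, -0.043, 0, 0, 0, 0], [0.01, -0.09, 0, 0, 0, 0], [0.018, -0.135, 0, 0, 0, 0], [0.018, -0.18, 0, 0, 0, 0], [0.018, -0.2, 0.02, 0, 0, 0], [0.018, -0.2, 0.06, 0, 0, 0], [0.018, -0.2, 0.095, 0, 0, 0], [0.018, -0.2, 0.108, 0, 0, 0], [0.018, -0.2, 0.11, 0, 0, 0], [0.018, -0.2, 0.11, 0, 0, 0]]}}

```text
t: 11.4
tool_pos: [0.5199, -0.1387, -0.0114]
eef_rot: [-3.142, -0.0, -0.087]
wrist_force: [0.1, -0.8, -0.3]
width: 0.0561
finger_force: 0.0
```

```bash
python3 -c "
from cell import env
from h import *
state(env)"
```

```text
t 11.4 bench mm [[-49.7 -12. ]] z -11.4 rpy [-3.1415 -0.     -0.0871] F [ 0.1 -0.8 -0.3] w 0.0561
```

{"api": "step_arm", "payload": {"targets": [[0.006, 0, 0, 0, 0, 0], [0.012, 0, 0, 0, 0, 0], [0.018, 0, 0, 0, 0, 0], [0.02, 0, 0, 0, 0, 0], [0.022, 0, 0, 0, 0, 0], [0.024, 0, 0, 0, 0, 0], [0.026, 0, 0, 0, 0, 0], [0.0275, 0, 0, 0, 0, 0], [0.0285, 0, 0, 0, 0, 0], [0.0293, 0, 0, 0, 0, 0]]}}

```text
t: 12.4
tool_pos: [0.5489, -0.1414, -0.012]
eef_rot: [-3.142, 0.0, -0.087]
wrist_force: [-0.3, -0.1, 0.2]
width: 0.0563
finger_force: 0.1
```

{"api": "step_arm", "payload": {"targets": [[0, 0, 0, 0, 0, 0], [-0.006, 0, 0, 0, 0, 0], [-0.03, 0, -0.02, 0, 0, 0], [-0.04, 0, -0.06, 0, 0, 0], [-0.04, 0.04, -0.1, 0, 0, 0], [-0.04, 0.09, -0.11, 0, 0, 0], [-0.04, 0.14, -0.11, 0, 0, 0], [-0.04, 0.18, -0.11, 0, 0, 0], [-0.04, 0.2, -0.11, 0, 0, 0], [-0.04, 0.2, -0.11, 0, 0, 0]], "gripper": 0.01}}

```text
t: 13.4
tool_pos: [0.4909, -0.3392, 0.0979]
eef_rot: [3.141, -0.0, -0.09]
wrist_force: [0.6, 0.5, 0.9]
width: 0.0098
finger_force: 0.0
```

```bash
python3 -c "
from cell import env
from h import *
state(env);f=env.grab_frame('top');pickle.dump(f,open('top4.pkl','wb'))
tube(f)"
```

```text
t 13.4 bench mm [[ -61.1 -214.2]] z 97.9 rpy [ 3.1414e+00 -1.0000e-04 -9.0100e-02] F [0.6 0.5 0.9] w 0.0098
tube n 332 c mm [[ -0.1 -12.4]] dyaw -0.0027 ends [-50.4  50.7] x range [-9.5  9.2]
```

{"api": "step_arm", "payload": {"targets": [[0.03, -0.02, 0, 0, 0, 0], [0.061, -0.042, 0, 0, 0, 0], [0.061, -0.042, 0.03, 0, 0, 0], [0.061, -0.042, 0.07, 0, 0, 0], [0.061, -0.042, 0.095, 0, 0, 0], [0.061, -0.042, 0.105, 0, 0, 0], [0.061, -0.042, 0.107, 0, 0, 0], [0.061, -0.042, 0.107, 0, 0, 0]], "gripper": 0.0}}

```text
t: 14.25
tool_pos: [0.5567, -0.3001, -0.0082]
eef_rot: [3.141, -0.001, -0.086]
wrist_force: [-0.6, -0.1, 0.6]
width: 0.0002
finger_force: 0.0
```

```bash
python3 -c "
from cell import env
from h import *
state(env)"
```

```text
t 14.25 bench mm [[   1.  -169.6]] z -8.2 rpy [ 3.1415e+00 -6.0000e-04 -8.6400e-02] F [-0.6 -0.1  0.6] w 0.0002
```

{"api": "step_arm", "payload": {"targets": [[-0.001, -0.006, 0, 0, 0, 0], [-0.001, -0.012, 0, 0, 0, 0], [-0.001, -0.018, 0, 0, 0, 0], [-0.001, -0.024, 0, 0, 0, 0], [-0.001, -0.028, 0, 0, 0, 0], [-0.001, -0.031, 0, 0, 0, 0], [-0.001, -0.034, 0, 0, 0, 0], [-0.001, -0.037, 0, 0, 0, 0], [-0.001, -0.04, 0, 0, 0, 0], [-0.001, -0.043, 0, 0, 0, 0]]}}

```text
t: 15.25
tool_pos: [0.5589, -0.2578, -0.0089]
eef_rot: [3.141, -0.0, -0.087]
wrist_force: [-0.1, -1.6, -0.1]
width: -0.0
finger_force: 1.1
```

```bash
python3 -c "
from cell import env
from h import *
state(env)"
```

```text
t 15.25 bench mm [[  -0.5 -127.2]] z -8.9 rpy [ 3.1413e+00 -1.0000e-04 -8.7100e-02] F [-0.1 -1.6 -0.1] w -0.0
```

Pushing the tailstock with about 1.6–2 N, as expected. I continue slowly.

{"api": "step_arm", "payload": {"targets": [[0, -0.003, 0, 0, 0, 0], [0, -0.006, 0, 0, 0, 0], [0, -0.009, 0, 0, 0, 0], [0, -0.012, 0, 0, 0, 0], [0, -0.0145, 0, 0, 0, 0], [0, -0.017, 0, 0, 0, 0], [0, -0.019, 0, 0, 0, 0], [0, -0.021, 0, 0, 0, 0], [0, -0.023, 0, 0, 0, 0], [0, -0.025, 0, 0, 0, 0]]}}

```text
t: 16.25
tool_pos: [0.5611, -0.2327, -0.0089]
eef_rot: [3.142, -0.0, -0.087]
wrist_force: [0.1, -2.4, -1.7]
width: 0.0006
finger_force: 1.3
```

```bash
python3 -c "
from cell import env
from h import *
state(env)"
```

```text
t 16.25 bench mm [[  -0.5 -102. ]] z -8.9 rpy [ 3.1416e+00 -1.0000e-04 -8.7100e-02] F [ 0.1 -2.4 -1.7] w 0.0006
```

{"api": "step_arm", "payload": {"targets": [[0, -0.0015, 0, 0, 0, 0], [0, -0.003, 0, 0, 0, 0], [0, -0.0045, 0, 0, 0, 0], [0, -0.006, 0, 0, 0, 0]]}}

```text
t: 16.65
tool_pos: [0.5616, -0.2267, -0.0089]
eef_rot: [3.142, -0.0, -0.087]
wrist_force: [0.7, -2.0, -0.4]
width: 0.0007
finger_force: 1.3
```

{"api": "step_arm", "payload": {"targets": [[0, -0.001, 0, 0, 0, 0], [0, -0.002, 0, 0, 0, 0]]}}

```text
t: 16.85
tool_pos: [0.5618, -0.2248, -0.0089]
eef_rot: [3.142, -0.0, -0.087]
wrist_force: [-0.1, -2.3, -0.5]
width: 0.0005
finger_force: 1.2
```

{"api": "step_arm", "payload": {"targets": [[0, -0.0005, 0, 0, 0, 0], [0, -0.001, 0, 0, 0, 0]]}}

```text
t: 17.05
tool_pos: [0.5619, -0.2238, -0.0089]
eef_rot: [3.142, -0.0, -0.087]
wrist_force: [0.0, -3.0, -0.4]
width: 0.0003
finger_force: 1.2
```

{"api": "step_arm", "payload": {"targets": [[0, -0.0005, 0, 0, 0, 0], [0, -0.001, 0, 0, 0, 0]]}}

```text
t: 17.25
tool_pos: [0.5619, -0.2228, -0.0089]
eef_rot: [3.142, -0.0, -0.087]
wrist_force: [1.0, -2.7, 0.2]
width: 0.0006
finger_force: 1.2
```

{"api": "step_arm", "payload": {"targets": [[0, -0.0005, 0, 0, 0, 0], [0, -0.001, 0, 0, 0, 0]]}}

```text
t: 17.45
tool_pos: [0.562, -0.2218, -0.0089]
eef_rot: [3.142, -0.0, -0.087]
wrist_force: [0.7, -3.9, -1.6]
width: 0.0005
finger_force: 1.2
```

```bash
python3 -c "
from cell import env
from h import *
state(env);f=env.grab_frame('top');pickle.dump(f,open('top5.pkl','wb'))
cv2.imwrite('pics/t5.png',cv2.resize(f['pixels'][180:330,270:470,::-1],None,fx=4,fy=4,interpolation=2))"
```

```text
t 17.45 bench mm [[ -0.5 -91.1]] z -8.9 rpy [ 3.1416e+00 -1.0000e-04 -8.7100e-02] F [ 0.7 -3.9 -1.6] w 0.0005
```

View pics/t5.png

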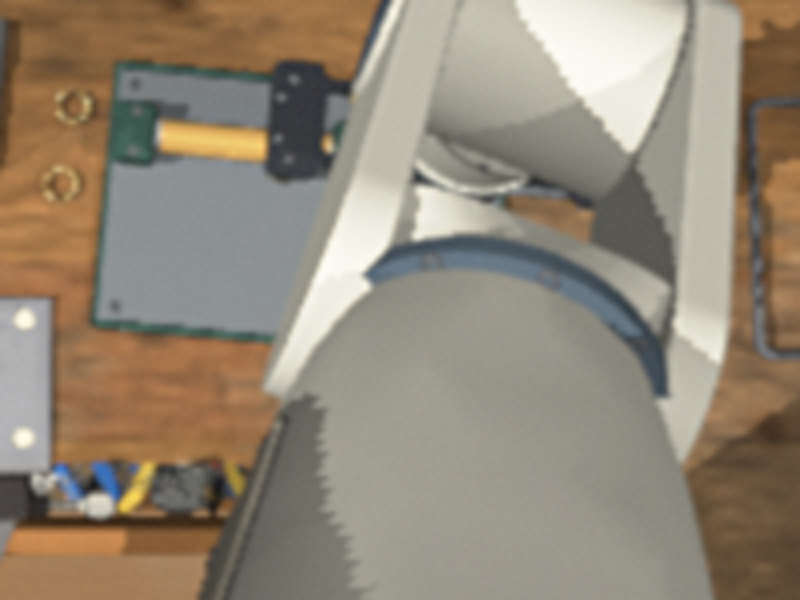

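The tube's left end is at crop (160,136), almost at the headstock face (155), so it is nearly seated. I push on in small steps until the force rises.

{"api": "step_arm", "payload": {"targets": [[0, -0.0005, 0, 0, 0, 0], [0, -0.001, 0, 0, 0, 0], [0, -0.001, 0, 0, 0, 0]]}}

```text
t: 17.8
tool_pos: [0.5621, -0.2209, -0.0089]
eef_rot: [3.142, -0.0, -0.087]
wrist_force: [0.9, -3.6, -0.8]
width: 0.0001
finger_force: 1.3
```

{"api": "step_arm", "payload": {"targets": [[0, -0.0005, 0, 0, 0, 0], [0, -0.001, 0, 0, 0, 0], [0, -0.001, 0, 0, 0, 0]]}}

```text
t: 18.1
tool_pos: [0.5622, -0.2202, -0.0089]
eef_rot: [3.141, -0.0, -0.087]
wrist_force: [0.4, -4.9, -2.1]
width: 0.0004
finger_force: 2.6
```

{"api": "step_arm", "payload": {"targets": [[0, -0.0005, 0, 0, 0, 0], [0, -0.001, 0, 0, 0, 0], [0, -0.001, 0, 0, 0, 0]]}}

```text
t: 18.4
tool_pos: [0.5622, -0.2199, -0.0089]
eef_rot: [3.14, -0.0, -0.087]
wrist_force: [-0.2, -8.2, -1.5]
width: 0.0004
finger_force: 4.1
```

{"api": "step_arm", "payload": {"targets": [[0, -0.0005, 0, 0, 0, 0], [0, -0.001, 0, 0, 0, 0], [0, -0.001, 0, 0, 0, 0]]}}

```text
t: 18.7
tool_pos: [0.5623, -0.2195, -0.0089]
eef_rot: [3.139, -0.0, -0.086]
wrist_force: [-1.0, -11.3, -1.8]
width: 0.0006
finger_force: 5.8
```

{"api": "step_arm", "payload": {"targets": [[0, -0.001, 0, 0, 0, 0], [0, -0.0015, 0, 0, 0, 0], [0, -0.0015, 0, 0, 0, 0], [0, -0.0015, 0, 0, 0, 0]]}}

```text
t: 19.1
tool_pos: [0.5624, -0.219, -0.0088]
eef_rot: [3.138, -0.001, -0.086]
wrist_force: [-2.0, -17.4, -3.7]
width: 0.0004
finger_force: 8.5
```

{"api": "step_arm", "payload": {"targets": [[0, 0.003, 0, 0, 0, 0], [0, 0.008, 0, 0, 0, 0], [0, 0.03, 0, 0, 0, 0], [0, 0.06, -0.01, 0, 0, 0], [0, 0.08, -0.05, 0, 0, 0], [0, 0.11, -0.09, 0, 0, 0], [0, 0.15, -0.11, 0, 0, 0], [0, 0.18, -0.11, 0, 0, 0], [0, 0.18, -0.11, 0, 0, 0]]}}

```text
t: 20.0
tool_pos: [0.5467, -0.399, 0.1021]
eef_rot: [3.14, -0.002, -0.09]
wrist_force: [0.0, 0.6, -0.7]
width: 0.0006
finger_force: 0.0
```

```bash
python3 - <<'E'
from cell import env
from h import *
state(env);f=env.grab_frame('top');pickle.dump(f,open('top6.pkl','wb'))
P=tubepix(f,(290,195),(352,262));w=back(f,P,.022);c,y,t=line(w);print(len(P),bench(O,Y,c)*1e3,y-Y,t.min(),t.max())
print(bench(O,Y,w)[:,1].min(),bench(O,Y,w)[:,1].max())
cv2.imwrite('pics/t6.png',cv2.resize(f['pixels'][190:250,290:400,::-1],None,fx=7,fy=7,interpolation=2))
E
```

```text
t 20.0 bench mm [[  -0.4 -269. ]] z 102.1 rpy [ 3.1403e+00 -1.9000e-03 -8.9700e-02] F [ 0.   0.6 -0.7] w 0.0006
331 [[-0.0275657  10.93543644]] -0.005226891962785113 -0.05002698994255939 0.05107507237992688
-0.03905978848108084 0.062004170392148096
```

View pics/t6.png

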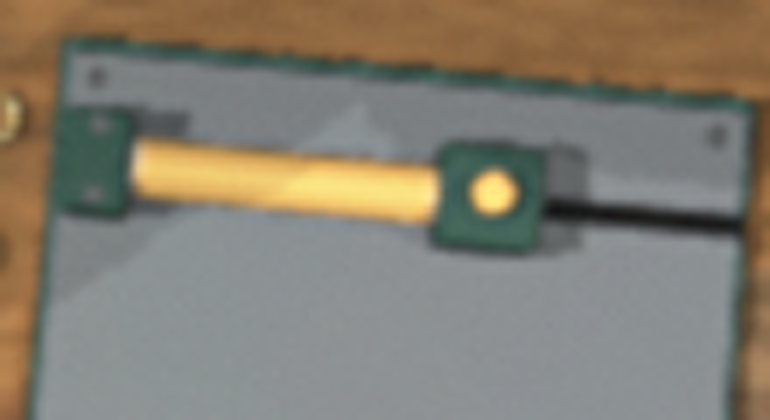

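The tube sits between both blocks, from crop (135,165) to (435,190). Its centre is at y = +10.9 mm, where +11 was expected, and x = 0.0. The gripper is clear of everything.

```bash
python3 -c "
from cell import env
print(env.finish_job())"
```

```text
the job is handed in; nothing more can be done
None
```

The tube was rolled onto the red line with the fingertips, measured within 0.1 mm of it, then held between both seated points (centre at y = +10.9 mm, final push 17 N); the job was handed in at about 20 s, and no verdict was returned.

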